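# Load the stencil plate in the board jig and lock it

### The job

Set up the board jig: take the plate whose two holes match the jig's two locating pins (one thick, one thin) and lower it over the pins until it lies flush on the carriage, while the carriage is still pulled out. Then push the carriage fully home under the raised keeper bar, with the plate still flush, and last press the bar down by its end until its catch holds it down by itself. Leave the other plate and everything else on the bench where it is.

Things in the scene. Friction and masses are not known exactly. Their poses are not given: they have to be found in the camera images.
- plate: aluminium stencil plate to load, 80 x 150 x 6 mm (x, y, z), 0.25 kg. Two through holes on its long middle line: 13.5 mm wide at y = +60, 9.5 mm at y = -60 mm. Upright grip rib in the middle: 40 mm long (x), 12 thick (y), top 36 above the underside. Origin: centre of the underside. Starts flat on the bench left or right of the jig, its y axis within 35 degrees of the world's
- bed (a point): centre of the carriage's flat top (90 x 144 mm), 30 mm above the bench; moves with it. x: the way the carriage is pushed home; z up. Tapered pins at y = +60 (12 mm thick) and y = -60 mm (8 mm thick), straight to 8 mm, tips 14.5 mm above the bed. A seated plate has its origin here and the same axes. The jig's dark steel base, 215 x 250 x 12 mm, is fixed to the bench
- push_face (a point): middle of the near (-x) face of the push tab, an upright aluminium tab 60 mm wide (y), 12 mm thick, on the carriage's near end, 57 mm before the bed's centre; this point is 45 mm above the bench, the tab's top 56 mm; moves with the carriage
- carriage (a joint): carriage position in m: 0 fully out, 0.07 home against its stop; slides along the bed's +x with about 3 N of friction and stays where it is left
- bar (a joint): keeper bar angle in rad: 0 raised by its spring, about 0.62 (bar level) when held by its catch, 0.64 at the lower stop. Pressing its end takes up to about 12 N
- bar_pad (a point): centre of the top of the black thumb pad (36 mm along the hinge, 34 mm along the bar) at the keeper bar's free end, where it is pressed; turns with the bar (at joint 0 its axes are the bed's). 205 mm from the pivot along the bar, 9 mm above the bar's middle line. A grey catch post, top 68 mm above the bench, stands 25 mm away on its +x side
- bar_pivot (a point): point on the keeper bar's hinge axis (along the bed's x), 47 mm above the bench, at the jig's +y side; growing joint values turn the bar's free end (-y side) down. The steel bar is 22 mm wide and, with the carriage home, crosses over the far edge of the plate
- spare: another aluminium plate of the same size with the same rib but four equal 8.5 mm holes near its corners; does not fit; leave alone. Origin: centre of the underside. Lies on the other side of the jig
- phone: opened phone, 72 x 150 x 8 mm, bystander, origin under its centre
- battery: flat black battery 45 x 60 x 6 mm, bystander, origin under its centre
- screwdriver: screwdriver 170 mm long lying flat, bystander
- flux_jar: amber jar, 44 mm wide, 45 mm tall, bystander, origin under its centre
- spray_can: white spray can, 60 mm wide, 170 mm tall, bystander, origin under its centre
Things that resemble listed ones, but are neither listed nor needed, are in the scene too. Leave any orange look-alike of the plate alone.

How it is judged:
By the outcome, as a careful person would: the job done as asked, in the order asked, and still so for the second after the job is handed in, with the robot touching nothing.
It also fails if it takes over 67 s, if anything falls off the work surface, if the arm or the gripper's body presses on something with over 40 N, if the wrist force passes 120 N, or if a joint passes its speed limit or range.

### The arm

A 6-joint arm with a two-finger parallel gripper is mounted at the origin on the work surface. World frame = base frame: x ahead of the robot, y to its left, z up, the work surface at z = 0. Lengths are in mm, angles in rad, forces in N, time in s.
With the tool pointing down it reaches from about 275 to 1000 mm from the base axis. Payload 8.4 kg.
Tool frame: the origin (TCP) lies midway between the tips of the shut fingers; the grasp point (between the pads) lies 19 mm behind it; z points along the fingers, y is the line along which they close (so a half turn about z gives the same grasp; the last joint's range is limited). The gripper opens to 85 mm and grips with 20 to 120 N. Pads are 22 mm wide; open, the fingers measure 114 mm over their backs; the gripper's body (76 mm by 85 mm) begins 54 mm behind the grasp point. The pads swing forward as they close: fully open they stand 13 mm farther back than shut.
Start: joints at [1.261, 0.353, 1.633, -0, 1.155, -0.002], TCP at [189.35, 595.629, 231.281] pointing down, gripper open.
Joint ranges: [-2.63, 2.63], [-0.92, 2.1], [0.06, 2.66], [-1.3, 4.44], [0, 2.69], [-3.02, 3.02]. Speed limits (rad/s): [2.22, 2.22, 2.79, 3.14, 3.14, 3.14].

### API

Orientations are given as [roll, pitch, yaw] about the fixed x, y, z axes, in that order (R = Rz(yaw) Ry(pitch) Rx(roll)).
In Python, from rig import r, cams gives the robot as it stands. The module is installed in compiled form; this text tells all that it offers.
- The arm moves only by the tool send_rows, never from a script. Its argument "targets" is one flat list of numbers, 7 for each row, row after row: the shift along the tool's x, y, z in m, then the turn, a rotation vector about the tool's x, y, z in rad, then the opening, from -1 (shut) to 1 (fully open). In form: [tx, ty, tz, wx, wy, wz, fingers, tx, ty, tz, wx, wy, wz, fingers, ...]. A call has 1 to 12 rows; each row is the pose to reach, as a shift and turn from the pose commanded when the call began, along the tool's axes at that moment; what a row does not reach only later rows make up. A row lasts 1/12 s, in which the tool goes at most 41.7 mm and 7.16 degrees, less where a joint would pass 70% of its speed; a pose out of reach is approached as far as the arm can. A call with a gripper value outside its range is refused whole. The fingers move at their own pace and stop on an object; "grip_force" is the grip in N (left out, the last holds). Time passes only in rows, so rows that repeat a pose let the fingers close. It gives the time, the measured TCP pose, the force, the opening and the grip force at its end, in the units of the state.
- r.sense(): the state, without advancing time (a new reading comes with each control period).
- cams.grab_frame(name): name is "side" or "top"; returns a dict with "color" (400x640x3 uint8, blue, green, red), "fx", "fy", "cx", "cy" (pixels), "k1" (the pictures are not rectified: a ray, as slopes to the right and down, at radius r is drawn at 1 + k1 r^2 times it, then the intrinsics apply), "xyz" and "attitude" of the camera in the world. Camera axes: x right, y down, z forward; pixel columns grow to the right and rows downward; lengths in mm; the calibration is good to about 2 mm. A picture is of the moment at which its call begins. There is no depth.
- r.sign_off(): hands the job in; it is judged then, once.
The state is a dict: "clock": time; "qpos": joint angles; "qvel": joint speeds; "joint_efforts": joint torques, N m; "eef_pos": TCP position; "tcp_rot": TCP orientation; "contact_force": force on the tool from outside, world axes, zero at the start; "wrist_torque": the same for the moment, N m; "opening": opening from 0.0 (shut) to 1.0 (fully open); "grasp_force": force on a finger pad.
Only numpy, scipy, OpenCV 4.12 (cv2) and the standard library are available. Lean on these libraries where they do the work, as an engineer would, in place of code of your own. Each camera call takes 0.05 s, during which the arm holds its last target. There are 200 camera calls.

## Working session

There is one attempt and no reset: what is moved stays moved. The work goes in short steps, Python scripts to look and compute and a tool call to move; the robot and the scene stay as the last step left them, time stands still between calls to the robot, and variables do not carry over. Pictures are saved under pics/ and viewed, at most 10 in all, crops included, and the job is handed in when it is done.

Besides the shell and the picture viewer there is one more tool, called after "Call:" as name(argument=value, ...) on one line, values as JSON. send_rows: Moves the arm, as the interface text tells. Its arguments: {"type":"object","properties":{"targets":{"type":"array"},"grip_force":{"type":"number"}},"required":["targets"]}

```bash
mkdir -p pics; python3 - <<'E'
from rig import r,cams
import cv2
s=r.sense();print(s)
for n in("top","side"):
    f=cams.grab_frame(n);cv2.imwrite(f"pics/{n}0.png",f["color"]);print({k:v for k,v in f.items() if k!="color"})
E
```

```text
{'clock': 0.0, 'qpos': array([ 1.26061395e+00,  3.53626142e-01,  1.63416035e+00,  3.91423050e-05,
        1.15521873e+00, -2.41017264e-03]), 'qvel': array([ 2.64186627e-04,  6.50822715e-06, -1.04217040e-03, -5.87985725e-04,
       -8.96680950e-05,  1.01767326e-03]), 'joint_efforts': array([ 5.24563948e-04, -6.05262208e+01, -3.42066300e+01,  1.15497933e-04,
        9.59799421e-03, -5.60789644e-06]), 'eef_pos': array([189.17789212, 595.16044348, 230.56422017]), 'tcp_rot': array([-3.14018018e+00, -3.91927027e-05,  2.83380459e+00]), 'contact_force': array([ 1.15364085, -0.02263946,  0.32709839]), 'wrist_torque': array([-0.03229697, -0.01513196,  0.03003969]), 'grasp_force': 0.0, 'opening': 1.002032953758553}
{'fx': 446.03697962090274, 'fy': 446.03697962090274, 'cx': 317.149531910789, 'cy': 195.99619638154542, 'k1': -0.010417401357993534, 'xyz': array([ 396.19279177,   45.43188809, 1376.90551182]), 'attitude': array([-3.08447916e+00,  2.26072358e-03, -1.57400949e+00])}
{'fx': 441.89071801786037, 'fy': 441.89071801786037, 'cx': 319.0650046540753, 'cy': 196.34092402468588, 'k1': -0.012211508969062309, 'xyz': array([ -31.05874271, -645.57721353, 1062.7730188 ]), 'attitude': array([-2.38319032e+00, -1.22499588e-03, -6.27245054e-01])}
```

View pics/top0.png

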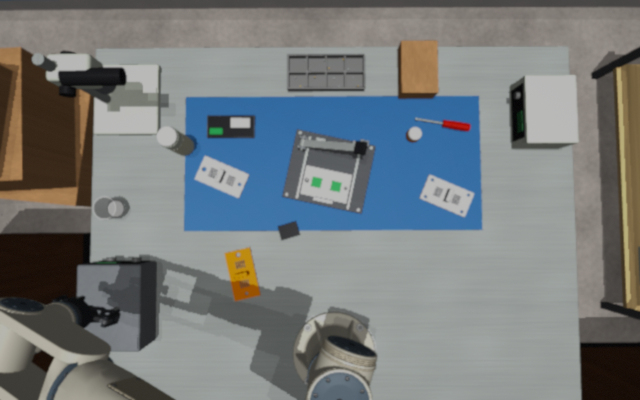

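View pics/side0.png

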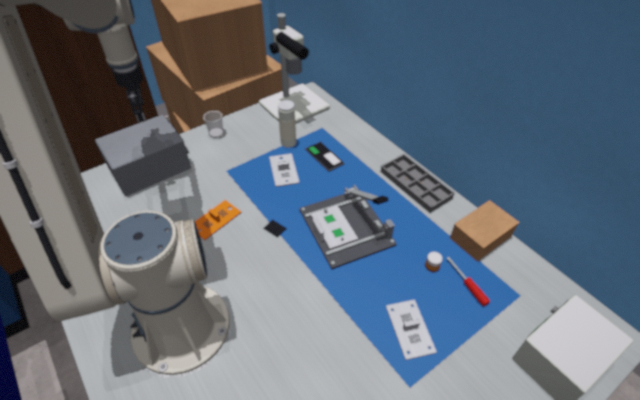

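The top view shows plate candidates at (222,177) and (447,196), an orange look-alike at (243,273), and the jig at (329,172) with its bar pad at (361,148). I'll enlarge these.

```bash
python3 - <<'E'
import cv2,numpy as np
t=cv2.imread("pics/top0.png");s=cv2.imread("pics/side0.png")
def c(i,u,v,w=32,h=32,z=None): return cv2.resize(i[v-h:v+h,u-w:u+w],(266,266),interpolation=cv2.INTER_CUBIC)
m=np.vstack([np.hstack([c(t,222,177),c(t,447,196),c(t,329,172,50,50)]),np.hstack([c(s,284,170),c(s,411,328),c(s,350,225,50,50)])])
cv2.imwrite("pics/m0.png",m)
E
```

```text
(no output)
```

View pics/m0.png

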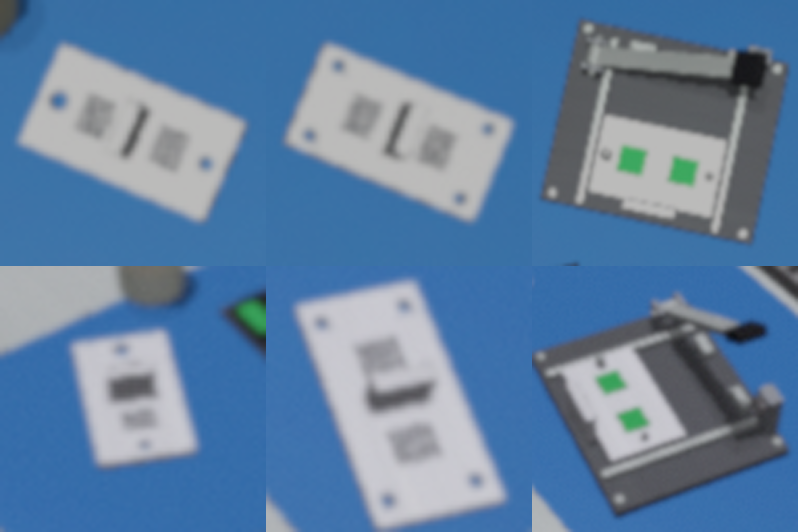

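The left plate has the two unequal holes, with the wide one at its left (+y) end, so it is the plate to load. The right plate has four holes and is the spare. The jig's pins show at crop (605,155) and (710,176). Next I'll measure.

```bash
cat > h.py <<'E'
import cv2,numpy as np
from scipy.spatial.transform import Rotation as R
def ray(f,uv):
    K=np.array([[f["fx"],0,f["cx"]],[0,f["fy"],f["cy"]],[0,0,1]])
    # r_d=r(1+k1 r^2) is OpenCV's forward model
    p=cv2.undistortPoints(np.float64(uv).reshape(-1,1,2),K,np.array([f["k1"],0,0,0]))[:,0]
    d=np.c_[p,np.ones(len(p))]
    return R.from_euler("xyz",f["attitude"]).apply(d)
def plane(f,uv,z):
    d=ray(f,uv);return f["xyz"]+d*((z-f["xyz"][2])/d[:,2])[:,None]
def tri(f,uv,g,wv):
    out=[]
    for a,b in zip(ray(f,uv),ray(g,wv)):
        t=np.linalg.lstsq(np.c_[a,-b],g["xyz"]-f["xyz"],rcond=None)[0]
        P,Q=f["xyz"]+a*t[0],g["xyz"]+b*t[1];out.append(np.r_[(P+Q)/2,np.linalg.norm(P-Q)])
    return np.array(out)
def white(img,seed,w=45,k=4,S=80,V=140):
    """largest pale blob near seed in a k-times upscaled crop; returns (contour uv, holes uv/area)"""
    u,v=seed;x0,y0=u-w,v-w
    c=cv2.resize(img[y0:v+w,x0:u+w],None,fx=k,fy=k,interpolation=cv2.INTER_CUBIC)
    h=cv2.cvtColor(c,cv2.COLOR_BGR2HSV);m=((h[...,1]<S)&(h[...,2]>V)).astype(np.uint8)
    cs,hi=cv2.findContours(m,cv2.RETR_CCOMP,cv2.CHAIN_APPROX_NONE)
    i=max((j for j in range(len(cs)) if hi[0][j][3]<0),key=lambda j:cv2.contourArea(cs[j]))
    T=lambda p:(np.float64(p).reshape(-1,2)+.5)/k-.5+[x0,y0]
    holes=[(T(cs[j]).mean(0),cv2.contourArea(cs[j])/k/k) for j in range(len(cs)) if hi[0][j][3]==i and cv2.contourArea(cs[j])>k*k]
    return T(cs[i]),holes
E
python3 - <<'E'
from rig import cams
from h import *
np.set_printoptions(precision=1,suppress=True)
T,S=cams.grab_frame("top"),cams.grab_frame("side")
def rect(f,uv,z):
    P=plane(f,uv,z)[:,:2].astype(np.float32);return cv2.minAreaRect(P)
for n,f,sd in(("top",T,(222,177)),("side",S,(284,170))):
    c,h=white(f["color"],sd,w=32);print(n,rect(f,c,6))
    for p,a in h:print("  hole",p,a,plane(f,[p],6)[0])
for n,f,sd in(("top",T,(328,184)),("side",S,(330,225))):
    c,h=white(f["color"],sd,w=32);print(n,"bed",rect(f,c,30))
    for p,a in h:print("  hole",p,a,plane(f,[p],30)[0])
# dark base outline
a=T["color"][120:225,270:390];h=cv2.cvtColor(a,cv2.COLOR_BGR2HSV)
m=(h[...,1]<110).astype(np.uint8)
cs,_=cv2.findContours(m,0,1);c=max(cs,key=cv2.contourArea).reshape(-1,2)+[270,120]
print("base",rect(T,c,12))
k=10
def c_(i,u,v,w,h): return cv2.resize(i[v-h:v+h,u-w:u+w],None,fx=10,fy=10,interpolation=cv2.INTER_NEAREST)
cv2.imwrite("pics/j1.png",np.vstack([c_(T["color"],328,184,38,20)[:290],c_(S["color"],334,226,38,28)[:300]])[:600])
E
```

```text
top ((536.4115600585938, 344.1648254394531), (154.09568786621094, 83.95796203613281), 66.59976959228516)
  hole [239.1 184. ] 1.5625 [512.5 288.9   6. ]
  hole [222.1 176.3] 32.59375 [536.5 341.8   6. ]
  hole [211.7 173.4] 14.46875 [545.8 373.9   6. ]
  hole [203.7 168.8] 7.59375 [560.  398.8   6. ]
side ((534.4028930664062, 344.6341857910156), (159.2536163330078, 85.4581069946289), 66.5987548828125)
  hole [283.3 166.8] 55.375 [539.9 354.    6. ]
top bed ((527.5830078125, 18.45549774169922), (166.96302795410156, 157.77967834472656), 77.82412719726562)
  hole [345.1 188. ] 1.375 [497.2 -36.5  30. ]
  hole [335.5 186. ] 80.46875 [503.5  -7.3  30. ]
  hole [306.3 180.4] 3.90625 [520.7  80.9  30. ]
  hole [316.  181.8] 80.5625 [516.4  51.5  30. ]
side bed ((523.0824584960938, 20.8096923828125), (152.75096130371094, 154.70779418945312), 77.3403549194336)
  hole [337.6 232.3] 56.34375 [502.1  -6.4  30. ]
  hole [329.2 218.3] 51.375 [515.   52.4  30. ]
  hole [325.2 210.9] 5.71875 [522.9  83.9  30. ]
base ((557.3848876953125, 11.443038940429688), (248.45037841796875, 225.9189910888672), 77.7081527709961)
```

View pics/j1.png

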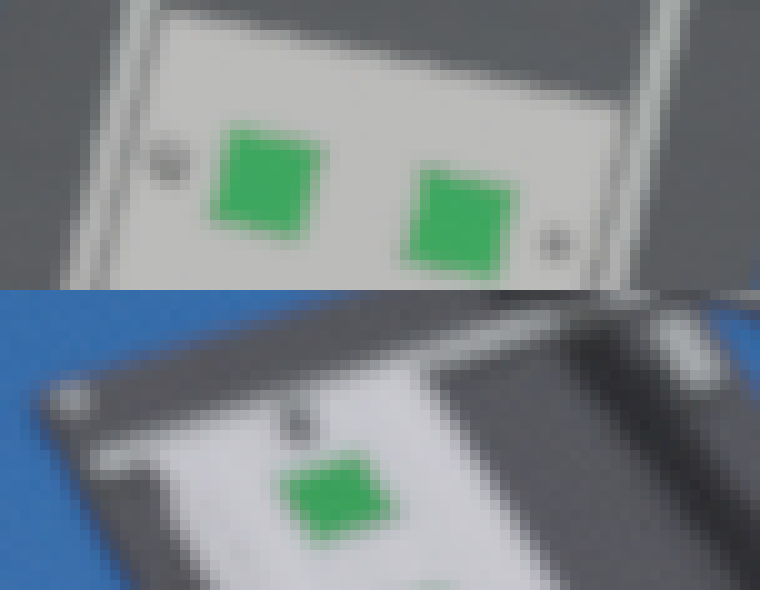

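Plate: centre (536,344), yaw −0.408, hole spacing 119.7 mm as it should be. Bed: centre about (509,22), yaw about −0.216, height confirmed at 30 mm since both views agree on that plane. I'll move to hover above the rib.

Call:
send_rows(targets=[-0.4066,-0.1348,0,0,0,0.101,0.2,-0.4066,-0.1348,0,0,0,0.101,0.2,-0.4066,-0.1348,0,0,0,0.101,0.2,-0.4066,-0.1348,0,0,0,0.101,0.2,-0.4066,-0.1348,0,0,0,0.101,0.2,-0.4066,-0.1348,0,0,0,0.101,0.2,-0.4066,-0.1348,0.04,0,0,0.101,0.2,-0.4066,-0.1348,0.08,0,0,0.101,0.2,-0.4066,-0.1348,0.12,0,0,0.101,0.2,-0.4066,-0.1348,0.15,0,0,0.101,0.2,-0.4066,-0.1348,0.17,0,0,0.101,0.2,-0.4066,-0.1348,0.17,0,0,0.101,0.2])

```text
clock: 1.2
eef_pos: [533.8, 345.5, 67.7]
tcp_rot: [3.141, 0.001, 2.732]
contact_force: [0.9, 0.7, -0.0]
opening: 0.601
grasp_force: 0.0
```

Call:
send_rows(targets=[0,0,0.02,0,0,0,0.0,0,0,0.035,0,0,0,0.0,0,0,0.035,0,0,0,0.0,0,0,0.035,0,0,0,0.0])

```text
clock: 1.53
eef_pos: [532.0, 346.1, 33.2]
tcp_rot: [-3.14, -0.001, 2.733]
contact_force: [0.3, 0.4, 0.1]
opening: 0.5
grasp_force: 0.0
```

```bash
python3 - <<'E'
from rig import r,cams
from h import *
s=r.sense();print(s["eef_pos"],s["tcp_rot"],s["opening"],s["contact_force"])
T,S=cams.grab_frame("top"),cams.grab_frame("side")
def c_(i,u,v,w,h,k): return cv2.resize(i[v-h:v+h,u-w:u+w],None,fx=k,fy=k,interpolation=cv2.INTER_CUBIC)
cv2.imwrite("pics/g1.png",np.hstack([c_(T["color"],222,177,40,50,5),c_(S["color"],284,170,40,50,5)]))
E
```

```text
[532.04072677 346.06520551  33.19037976] [-3.13991186e+00 -1.14718734e-03  2.73261192e+00] 0.5003539454326971 [0.33964725 0.36286692 0.05324591]
```

View pics/g1.png

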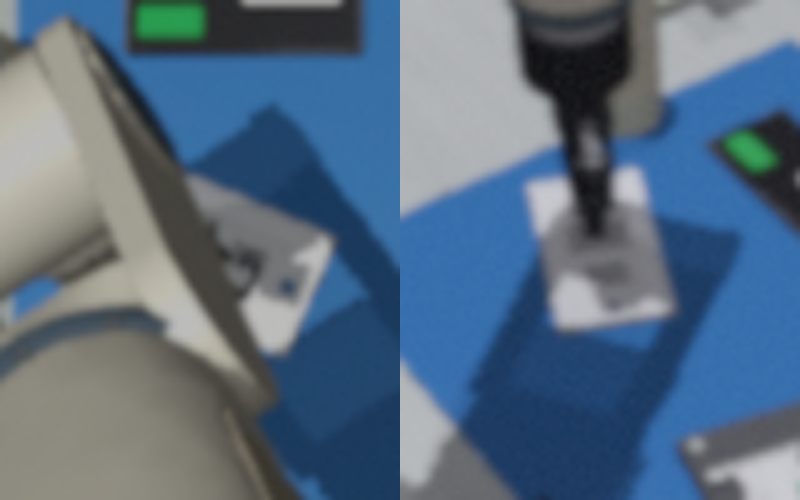

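Side view: the fingers come down over the rib at about (590,225) in the crop, straddling the middle of the plate. The TCP reads 4.5 mm off along the rib, so I'll correct that and lower.

Call:
send_rows(targets=[-0.0045,0,0,0,0,0,0.0,-0.0045,0,0.01,0,0,0,0.0,-0.0045,0,0.02,0,0,0,0.0,-0.0045,0,0.02,0,0,0,0.0])

```text
clock: 1.97
eef_pos: [535.6, 344.1, 12.1]
tcp_rot: [-3.14, -0.001, 2.733]
contact_force: [-1.5, 0.1, 0.1]
opening: 0.502
grasp_force: 0.0
```

Now close on the rib.

Call:
send_rows(targets=[0,0,0,0,0,0,-1,0,0,0,0,0,0,-1,0,0,0,0,0,0,-1,0,0,0,0,0,0,-1,0,0,0,0,0,0,-1,0,0,0,0,0,0,-1,0,0,0,0,0,0,-1,0,0,0,0,0,0,-1], grip_force=50)

```text
clock: 2.63
eef_pos: [536.7, 344.8, 14.0]
tcp_rot: [3.141, 0.0, 2.733]
contact_force: [-0.4, 0.7, 1.0]
opening: 0.121
grasp_force: 50.2
```

Call:
send_rows(targets=[0,0,-0.02,0,0,0,-1,0,0,-0.05,0,0,0,-1,0,0,-0.08,0,0,0,-1,0,0,-0.1,0,0,0,-1,0,0,-0.1,0,0,0,-1,0,0,-0.1,0,0,0,-1,0,0,-0.1,0,0,0,-1,0,0,-0.1,0,0,0,-1])

```text
clock: 3.3
eef_pos: [535.6, 344.0, 112.1]
tcp_rot: [-3.139, -0.002, 2.733]
contact_force: [-0.2, -0.8, -1.7]
opening: 0.131
grasp_force: 50.0
```

```bash
python3 - <<'E'
from rig import r
for i in range(3):
    s=r.sense();print(s["clock"],s["eef_pos"],s["tcp_rot"],s["opening"],s["contact_force"],s["wrist_torque"])
E
```

```text
3.3 [535.61699424 344.0069116  112.12849768] [-3.13917906e+00 -1.62033870e-03  2.73277218e+00] 0.13121676002909324 [-0.16199248 -0.79019359 -1.66707224] [0.00189948 0.00262853 0.01916462]
3.3 [535.61699424 344.0069116  112.12849768] [-3.13917906e+00 -1.62033870e-03  2.73277218e+00] 0.13121676002909324 [-0.16199248 -0.79019359 -1.66707224] [0.00189948 0.00262853 0.01916462]
3.3 [535.61699424 344.0069116  112.12849768] [-3.13917906e+00 -1.62033870e-03  2.73277218e+00] 0.13121676002909324 [-0.16199248 -0.79019359 -1.66707224] [0.00189948 0.00262853 0.01916462]
```

The plate is held. Carry it over the bed.

Call:
send_rows(targets=[-0.0103,-0.0306,0,0,0,-0.03,-1,-0.0206,-0.0611,0,0,0,-0.06,-1,-0.031,-0.0917,0,0,0,-0.09,-1,-0.0413,-0.1223,0,0,0,-0.12,-1,-0.0516,-0.1528,0,0,0,-0.15,-1,-0.0619,-0.1834,0,0,0,-0.18,-1,-0.0722,-0.214,0,0,0,-0.193,-1,-0.0826,-0.2446,0,0,0,-0.193,-1,-0.0929,-0.2751,0,0,0,-0.193,-1,-0.0993,-0.294,0,0,0,-0.193,-1,-0.1032,-0.3057,0,0,0,-0.193,-1,-0.1032,-0.3057,0,0,0,-0.193,-1])

```text
clock: 4.3
eef_pos: [508.9, 21.3, 112.9]
tcp_rot: [-3.141, -0.002, 2.924]
contact_force: [-0.1, -0.4, -1.8]
opening: 0.126
grasp_force: 50.0
```

Call:
send_rows(targets=[0,0,0.02,0,0,0,-1,0,0,0.03,0,0,0,-1,0,0,0.03,0,0,0,-1,0,0,0.03,0,0,0,-1])

```text
clock: 4.63
eef_pos: [509.1, 23.9, 83.0]
tcp_rot: [-3.141, -0.002, 2.927]
contact_force: [-0.2, 0.3, -1.8]
opening: 0.13
grasp_force: 49.9
```

```bash
python3 - <<'E'
from rig import r,cams
from h import *
s=r.sense();print(s["eef_pos"],s["tcp_rot"],s["opening"],s["contact_force"])
T,S=cams.grab_frame("top"),cams.grab_frame("side")
np.savez("pics/f2.npz",T=T["color"],S=S["color"])
def c_(i,u,v,w,h,k): return cv2.resize(i[v-h:v+h,u-w:u+w],None,fx=k,fy=k,interpolation=cv2.INTER_CUBIC)
cv2.imwrite("pics/g2.png",np.hstack([c_(T["color"],328,180,40,50,5),c_(S["color"],340,220,40,50,5)]))
E
```

```text
[509.07480081  23.90874316  83.03852275] [-3.14105908e+00 -2.48781972e-03  2.92668843e+00] 0.13039583457369835 [-0.21725979  0.30274514 -1.79451705]
```

View pics/g2.png

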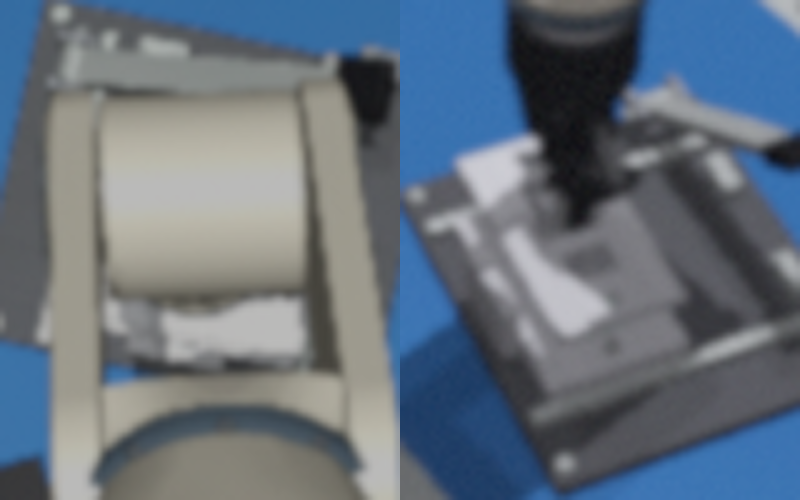

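The top view is hidden by the wrist. The side view shows the plate held level over the bed, its (+x,−y) top corner at about crop (688,300), which is pixel (357.6,230). I'll check the numbers and settle.

Call:
send_rows(targets=[0,0,0.01,0,0,0,-1,0,0,0.015,0,0,0,-1,0,0,0.015,0,0,0,-1,0,0,0.015,0,0,0,-1])

```text
clock: 5.07
eef_pos: [509.5, 23.2, 68.5]
tcp_rot: [-3.141, -0.001, 2.926]
contact_force: [-0.8, -0.0, -0.2]
opening: 0.129
grasp_force: 50.0
```

```bash
python3 - <<'E'
from rig import r,cams
from h import *
np.set_printoptions(precision=2,suppress=True)
for i in range(3):
    s=r.sense();S=cams.grab_frame("side");print(s["eef_pos"],s["tcp_rot"],s["contact_force"])
e=s["eef_pos"];zt=e[2]-13+6
def proj(P):
    K=np.array([[S["fx"],0,S["cx"]],[0,S["fy"],S["cy"]],[0,0,1]]);Rc=R.from_euler("xyz",S["attitude"]).inv()
    return cv2.projectPoints(np.float64(Rc.apply(P-S["xyz"])),np.zeros(3),np.zeros(3),K,np.array([S["k1"],0,0,0]))[0][:,0]
Rz=R.from_euler("z",s["tcp_rot"][2]-np.pi)
loc=np.float64([[40,-75,0],[-40,-75,0],[-40,75,0],[40,75,0],[0,-60,0],[0,60,0]])
P=Rz.apply(loc)+[e[0],e[1],zt];u=proj(P);print(u)
img=S["color"].copy()
k=8;u0,v0=300,175
c=cv2.resize(img[v0:v0+75,u0:u0+80],None,fx=k,fy=k,interpolation=cv2.INTER_CUBIC)
for p in u: cv2.circle(c,tuple(int(x) for x in ((p-[u0,v0]+.5)*k)),3,(0,0,255),1)
cv2.imwrite("pics/g3.png",c)
E
```

```text
[509.48  23.21  68.5 ] [-3.14 -0.    2.93] [-0.75 -0.01 -0.19]
[509.76  23.17  68.76] [-3.14 -0.    2.93] [ 0.77  0.65 -2.3 ]
[509.92  23.15  68.95] [-3.14  0.    2.93] [-0.78  0.88 -1.89]
[[357.33 231.92]
 [332.27 240.68]
 [311.76 204.99]
 [335.43 197.41]
 [342.64 232.52]
 [325.68 204.46]]
```

View pics/g3.png

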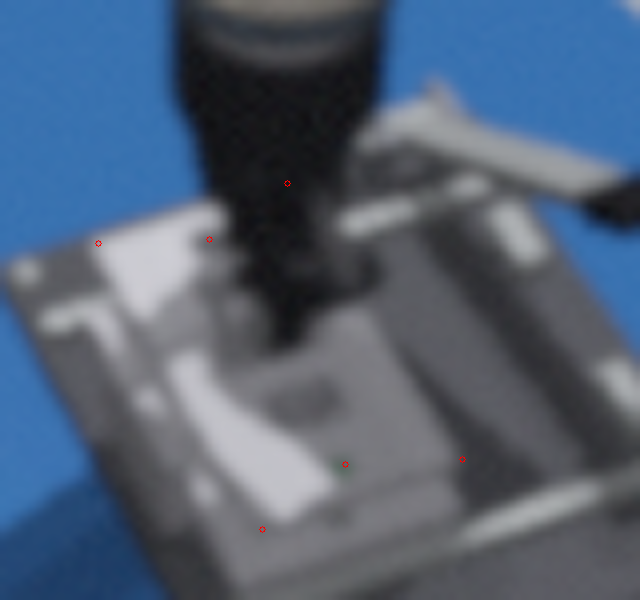

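The projected corners (red) match the plate at (98,243) and (262,526), so the hand pose agrees with the side view. The small pin shows at crop (340,518). I'll locate both pins in the unobstructed first frames.

```bash
python3 - <<'E'
from rig import cams
from h import *
np.set_printoptions(precision=2,suppress=True)
T,S=cams.grab_frame("top"),cams.grab_frame("side")
def cen(fn,u,v,w=5):
    g=cv2.cvtColor(cv2.imread(fn),cv2.COLOR_BGR2HSV);p=g[v-w:v+w+1,u-w:u+w+1].astype(float)
    d=np.clip(np.median(p[...,2])-12-p[...,2],0,None)*(p[...,1]<80)
    yy,xx=np.mgrid[v-w:v+w+1,u-w:u+w+1];return np.array([(d*xx).sum(),(d*yy).sum()])/d.sum()
t=[cen("pics/top0.png",306,180,4),cen("pics/top0.png",345,188,4)]
s=[cen("pics/side0.png",325,211,4),cen("pics/side0.png",342,239,4)]
print(t,s);X=tri(T,t,S,s);print(X)
ang=lambda P:np.degrees(np.arctan2(*(P[0]-P[1])[[1,0]]))
for z in(34,38):
    for n,f,q in(("top",T,t),("side",S,s)):
        P=plane(f,q,z);print(n,z,P.mean(0)[:2],np.linalg.norm(P[0]-P[1]),ang(P))
E
```

```text
[array([305.01, 179.67]), array([346.75, 189.01])] [array([323.85, 208.61]), array([343.17, 240.32])]
[[520.57  85.38  41.21   3.07]
 [494.54 -41.69  33.58   1.67]]
top 34 [508.18  21.78] 129.18801544310384 77.14982991317122
side 34 [509.08  24.47] 136.5771921648664 78.1421666885516
top 38 [507.84  21.85] 128.8032139382878 77.14982991317123
side 38 [506.98  21.87] 136.04616271650806 78.14216668855165
```

```bash
python3 - <<'E'
from rig import cams
from h import *
np.set_printoptions(precision=2,suppress=True)
T,S=cams.grab_frame("top"),cams.grab_frame("side")
def cen(fn,u,v,w=2):
    g=cv2.cvtColor(cv2.imread(fn),cv2.COLOR_BGR2GRAY).astype(float)
    for _ in range(4):
        p=cv2.getRectSubPix(g.astype(np.float32),(2*w+1,2*w+1),(float(u),float(v)));d=np.clip(p.max()-10-p,0,None)
        yy,xx=np.mgrid[-w:w+1,-w:w+1];u+=.7*(d*xx).sum()/d.sum();v+=.7*(d*yy).sum()/d.sum()
    return np.array([u,v])
t=[cen("pics/top0.png",306.3,180.2),cen("pics/top0.png",345.1,187.9)]
s=[cen("pics/side0.png",325.2,210.9),cen("pics/side0.png",342,239.2)]
print(t,s);X=tri(T,t,S,s);print(X)
for z in(34,38):
    for n,f,q in(("top",T,t),("side",S,s)):
        P=plane(f,q,z);d=P[0]-P[1];print(n,z,P.mean(0)[:2],np.linalg.norm(d),np.degrees(np.arctan2(d[1],d[0])))
E
```

```text
[array([306.29, 179.95]), array([345.2 , 187.99])] [array([325.04, 210.4 ]), array([341.79, 238.58])]
[[520.95  81.14  36.37   1.22]
 [496.05 -35.95  34.99   1.87]]
top 34 [509.29  22.17] 119.99269087387285 78.08264132003731
side 34 [508.71  24.11] 120.84019770037322 77.59688486354223
top 38 [508.95  22.24] 119.63527871101222 78.08264132003731
side 38 [506.61  21.5 ] 120.37035568277723 77.59688486354226
```

Pins: centre about (508.7,22.8), yaw −0.213, which is within 1 mm of where the plate is held. Lower onto them.

Call:
send_rows(targets=[0.0008,-0.0005,0.004,0,0,0,-1,0.0008,-0.0005,0.008,0,0,0,-1,0.0008,-0.0005,0.011,0,0,0,-1,0.0008,-0.0005,0.014,0,0,0,-1,0.0008,-0.0005,0.016,0,0,0,-1,0.0008,-0.0005,0.016,0,0,0,-1])

```text
clock: 5.92
eef_pos: [509.0, 22.6, 52.4]
tcp_rot: [-3.141, -0.0, 2.926]
contact_force: [0.5, -1.5, -2.3]
opening: 0.128
grasp_force: 50.0
```

Call:
send_rows(targets=[0,0,0.0015,0,0,0,-1,0,0,0.003,0,0,0,-1,0,0,0.0045,0,0,0,-1,0,0,0.005,0,0,0,-1,0,0,0.005,0,0,0,-1])

```text
clock: 6.33
eef_pos: [509.4, 22.4, 48.0]
tcp_rot: [-3.141, 0.001, 2.926]
contact_force: [1.5, -5.1, -0.0]
opening: 0.128
grasp_force: 50.3
```

Call:
send_rows(targets=[0,-0.0007,0,0,0,0,-1,0,-0.001,0.001,0,0,0,-1,0,-0.001,0.002,0,0,0,-1,0,-0.001,0.003,0,0,0,-1,0,-0.001,0.003,0,0,0,-1])

```text
clock: 6.75
eef_pos: [508.8, 22.0, 44.7]
tcp_rot: [3.142, -0.0, 2.926]
contact_force: [0.6, -0.2, -2.5]
opening: 0.126
grasp_force: 50.0
```

Freely sliding on the pins now. Continue down to contact with the bed.

Call:
send_rows(targets=[0,0,0.001,0,0,0,-1,0,0,0.002,0,0,0,-1,0,0,0.002,0,0,0,-1,0,0,0.002,0,0,0,-1])

```text
clock: 7.08
eef_pos: [509.6, 21.8, 43.9]
tcp_rot: [3.141, 0.002, 2.926]
contact_force: [-1.2, -1.3, 12.2]
opening: 0.126
grasp_force: 52.0
```

Contact is at the expected height, so it looks seated. Release and rise.

Call:
send_rows(targets=[0,0,-0.0005,0,0,0,-0.2,0,0,-0.0005,0,0,0,-0.2,0,0,-0.0005,0,0,0,-0.2,0,0,-0.0005,0,0,0,-0.2,0,0,-0.0005,0,0,0,-0.2,0,0,-0.02,0,0,0,-0.2,0,0,-0.05,0,0,0,-0.2,0,0,-0.09,0,0,0,-0.2,0,0,-0.12,0,0,0,-0.2,0,0,-0.12,0,0,0,-1,0,0,-0.12,0,0,0,-1])

```text
clock: 8.0
eef_pos: [509.9, 21.9, 164.6]
tcp_rot: [3.141, 0.004, 2.926]
contact_force: [-0.1, 0.5, -1.0]
opening: 0.126
grasp_force: 0.0
```

Call:
send_rows(targets=[0.035,0,0,0,0,0,-1,0.07,0,0,0,0,0,-1,0.1,0,0,0,0,0,-1,0.1,0,0,0,0,0,-1,0.1,0,0.04,0,0,0,-1,0.1,0,0.08,0,0,0,-1,0.1,0,0.11,0,0,0,-1,0.1,0,0.126,0,0,0,-1,0.1,0,0.126,0,0,0,-1,0.1,0,0.126,0,0,0,-1])

```text
clock: 8.83
eef_pos: [409.8, 43.1, 35.7]
tcp_rot: [-3.14, -0.004, 2.926]
contact_force: [0.4, -0.5, 1.0]
opening: -0.003
grasp_force: 0.0
```

```bash
python3 - <<'E'
from rig import r,cams
from h import *
s=r.sense();print(s["eef_pos"],s["tcp_rot"],s["opening"],s["contact_force"])
T,S=cams.grab_frame("top"),cams.grab_frame("side")
cv2.imwrite("pics/T4.png",T["color"]);cv2.imwrite("pics/S4.png",S["color"])
def c_(i,u,v,w,h,k): return cv2.resize(i[v-h:v+h,u-w:u+w],None,fx=k,fy=k,interpolation=cv2.INTER_CUBIC)
cv2.imwrite("pics/g4.png",np.hstack([c_(T["color"],330,175,40,50,5),c_(S["color"],345,220,40,50,5)]))
E
```

```text
[409.8208555   43.10265351  35.7061322 ] [-3.1403594  -0.00375892  2.92575021] -0.00280819901569165 [ 0.43638545 -0.54712973  0.95903718]
```

View pics/g4.png

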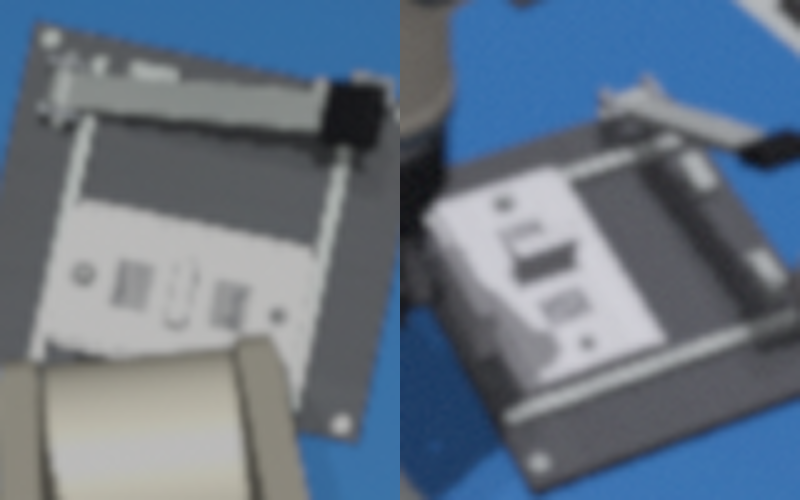

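The plate lies on the bed with both pins showing in its holes: top crop (83,272) and (277,316), side crop (503,204) and (588,342). Now push the tab, with shut fingers about 44 mm short of contact in the tool centre.

Call:
send_rows(targets=[-0.015,0,-0.004,0,0,0,-1,-0.025,0,-0.004,0,0,0,-1,-0.031,0,-0.004,0,0,0,-1,-0.037,0,-0.004,0,0,0,-1,-0.043,0,-0.004,0,0,0,-1,-0.049,0,-0.004,0,0,0,-1,-0.055,0,-0.004,0,0,0,-1,-0.061,0,-0.004,0,0,0,-1,-0.067,0,-0.004,0,0,0,-1,-0.073,0,-0.004,0,0,0,-1,-0.079,0,-0.004,0,0,0,-1,-0.085,0,-0.004,0,0,0,-1])

```text
clock: 9.93
eef_pos: [494.5, 24.8, 40.8]
tcp_rot: [-3.141, -0.0, 2.926]
contact_force: [-4.1, -1.6, 2.1]
opening: -0.003
grasp_force: 1.8
```

Call:
send_rows(targets=[-0.004,0,0,0,0,0,-1,-0.008,0,0,0,0,0,-1,-0.011,0,0,0,0,0,-1,-0.013,0,0,0,0,0,-1,-0.014,0,0,0,0,0,-1])

```text
clock: 10.35
eef_pos: [507.9, 22.0, 40.8]
tcp_rot: [-3.142, -0.0, 2.926]
contact_force: [-3.5, -2.6, 0.8]
opening: -0.002
grasp_force: 1.5
```

Call:
send_rows(targets=[-0.001,0,0,0,0,0,-1,-0.002,0,0,0,0,0,-1])

```text
clock: 10.52
eef_pos: [508.3, 21.9, 40.7]
tcp_rot: [-3.141, -0.003, 2.926]
contact_force: [-10.7, 1.9, 6.8]
opening: -0.004
grasp_force: 5.3
```

Call:
send_rows(targets=[-0.001,0,0,0,0,0,-1,-0.001,0,0,0,0,0,-1])

```text
clock: 10.68
eef_pos: [508.3, 21.9, 40.7]
tcp_rot: [-3.141, -0.005, 2.926]
contact_force: [-11.3, 1.1, 8.6]
opening: -0.001
grasp_force: 5.5
```

Call:
send_rows(targets=[-0.0015,0,0,0,0,0,-1,-0.002,0,0,0,0,0,-1,-0.002,0,0,0,0,0,-1])

```text
clock: 10.93
eef_pos: [508.3, 21.8, 40.5]
tcp_rot: [-3.141, -0.008, 2.925]
contact_force: [-17.7, 5.9, 13.6]
opening: 0.002
grasp_force: 8.8
```

The carriage is at its stop (18 N, no motion). Back off, rise, and look.

Call:
send_rows(targets=[0.006,0,0,0,0,0,-1,0.025,0,0,0,0,0,-1,0.05,0,-0.03,0,0,0,-1,0.08,0,-0.07,0,0,0,-1,0.11,0,-0.11,0,0,0,-1,0.14,0,-0.15,0,0,0,-1,0.17,0,-0.19,0,0,0,-1,0.17,0,-0.19,0,0,0,-1])

```text
clock: 11.6
eef_pos: [346.1, 57.9, 233.3]
tcp_rot: [3.14, 0.004, 2.926]
contact_force: [1.6, -0.3, 0.1]
opening: 0.001
grasp_force: 0.0
```

```bash
python3 - <<'E'
from rig import r,cams
from h import *
np.set_printoptions(precision=2,suppress=True)
s=r.sense();print(s["eef_pos"],s["tcp_rot"],s["contact_force"])
T,S=cams.grab_frame("top"),cams.grab_frame("side")
def c_(i,u,v,w,h,k): return cv2.resize(i[v-h:v+h,u-w:u+w],None,fx=k,fy=k,interpolation=cv2.INTER_CUBIC)
cv2.imwrite("pics/g5.png",np.hstack([c_(T["color"],330,170,40,50,5),c_(S["color"],355,215,40,50,5)]))
def pad(f,u,v,w=14):
    g=cv2.cvtColor(f["color"],cv2.COLOR_BGR2GRAY)[v-w:v+w,u-w:u+w];g=cv2.resize(g,None,fx=4,fy=4,interpolation=cv2.INTER_CUBIC)
    n,l,st,c=cv2.connectedComponentsWithStats((g<45).astype(np.uint8))
    i=1+st[1:,4].argmax();print("area",st[i,4]/16);return (c[i]+.5)/4-.5+[u-w,v-w]
a,b=pad(T,361,148),pad(S,380,199);print(a,b,tri(T,[a],S,[b]))
print("expect by bed model, T plane z=170:",plane(T,[a],170))
E
```

```text
[346.1   57.9  233.34] [3.14 0.   2.93] [ 1.55 -0.3   0.09]
area 127.875
area 57.6875
[360.27 147.91] [379.89 199.77] [[596.02 -69.94 168.86   0.82]]
expect by bed model, T plane z=170: [[596.17 -70.07 170.  ]]
```

View pics/g5.png

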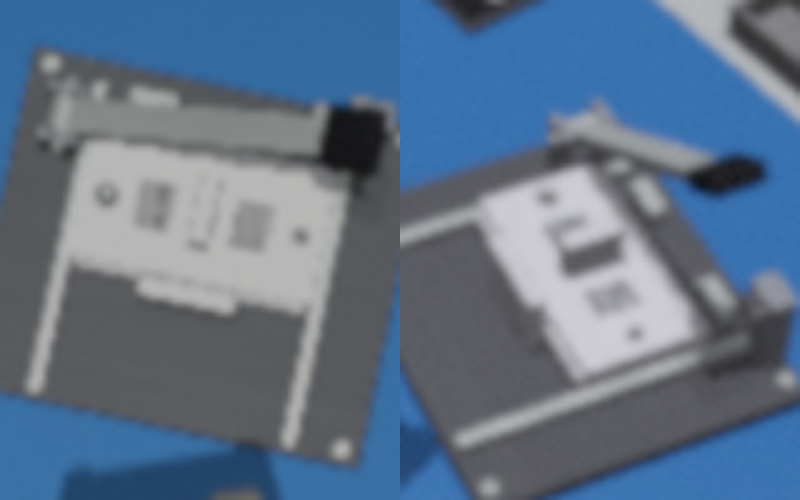

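```bash
python3 - <<'E'
from rig import cams
from h import *
np.set_printoptions(precision=2,suppress=True)
T,S=cams.grab_frame("top"),cams.grab_frame("side")
def cen(img,u,v,w=2):
    g=cv2.cvtColor(img,cv2.COLOR_BGR2GRAY).astype(np.float32)
    for _ in range(5):
        p=cv2.getRectSubPix(g,(2*w+1,2*w+1),(float(u),float(v)));d=np.clip(p.max()-10-p,0,None)
        yy,xx=np.mgrid[-w:w+1,-w:w+1];u+=.7*(d*xx).sum()/d.sum();v+=.7*(d*yy).sum()/d.sum()
    return np.array([u,v])
T4,S4=cv2.imread("pics/T4.png"),cv2.imread("pics/S4.png")
tb=[cen(T4,306.1,178.9),cen(T4,344.9,187.7)];ta=[cen(T["color"],310.7,158.5),cen(T["color"],349.7,166.7)]
sb=[cen(S4,325.1,210.3),cen(S4,342.1,237.9)];sa=[cen(S["color"],343.9,204.1),cen(S["color"],361.7,231.3)]
B,A=tri(T,tb,S,sb),tri(T,ta,S,sa);print(B,A,(A-B)[:,:3],sep="\n")
for f,b,a in((T,tb,ta),(S,sb,sa)):
    d=plane(f,a,36)-plane(f,b,36);print(d,np.linalg.norm(d,axis=1))
E
```

```text
[[521.94  81.2   36.11   1.25]
 [496.86 -35.58  35.73   1.33]]
[[584.73  67.39  37.02   1.27]
 [560.08 -49.74  35.94   1.93]]
[[ 62.79 -13.81   0.91]
 [ 63.22 -14.16   0.21]]
[[ 62.93 -13.81   0.  ]
 [ 63.48 -14.35   0.  ]] [64.43 65.08]
[[ 63.32 -13.18   0.  ]
 [ 63.04 -13.9    0.  ]] [64.68 64.56]
```

Both views put the carriage travel at 64.7 mm, not 70. I'll push again, higher on the tab, to see whether that is really the stop.

Call:
send_rows(targets=[-0.03,0,0.04,0,0,0,-1,-0.06,0,0.08,0,0,0,-1,-0.09,0,0.12,0,0,0,-1,-0.11,0,0.16,0,0,0,-1,-0.12,0,0.187,0,0,0,-1,-0.14,0,0.187,0,0,0,-1,-0.15,0,0.187,0,0,0,-1,-0.157,0,0.187,0,0,0,-1,-0.162,0,0.187,0,0,0,-1,-0.166,0,0.187,0,0,0,-1,-0.168,0,0.187,0,0,0,-1,-0.169,0,0.187,0,0,0,-1])

```text
clock: 12.8
eef_pos: [508.3, 21.9, 44.5]
tcp_rot: [-3.141, -0.005, 2.925]
contact_force: [-11.5, 5.2, 4.9]
opening: -0.003
grasp_force: 6.0
```

Call:
send_rows(targets=[-0.001,0,0,0,0,0,-1,-0.0015,0,0,0,0,0,-1,-0.002,0,0,0,0,0,-1,-0.002,0,0,0,0,0,-1])

```text
clock: 13.13
eef_pos: [508.4, 21.8, 44.5]
tcp_rot: [-3.141, -0.008, 2.926]
contact_force: [-15.0, 7.6, 8.6]
opening: 0.001
grasp_force: 7.9
```

```bash
python3 - <<'E'
from rig import r,cams
from h import *
np.set_printoptions(precision=1,suppress=True)
T=cams.grab_frame("top");S=cams.grab_frame("side")
T0,S0=cv2.imread("pics/top0.png"),cv2.imread("pics/side0.png")
yaw=-.215;ex=np.array([np.cos(yaw),np.sin(yaw)]);ey=np.array([-ex[1],ex[0]])
loc=lambda P:np.c_[(P[:,:2]-[509,22.8])@ex,(P[:,:2]-[509,22.8])@ey]
# base corner bolts, bright blobs in the first frames, in start-bed axes
def bright(img,u,v,w=4):
    g=cv2.cvtColor(img,cv2.COLOR_BGR2GRAY)[v-w:v+w+1,u-w:u+w+1].astype(float);d=np.clip(g-np.percentile(g,60)-25,0,None)
    yy,xx=np.mgrid[v-w:v+w+1,u-w:u+w+1];return [(d*xx).sum()/d.sum(),(d*yy).sum()/d.sum()]
print("bolts",loc(plane(T,[bright(T0,300,132),bright(T0,357,210),bright(T0,286,193)],14)))
# base outline edges by mask, z=12, as percentiles along bed axes
h=cv2.cvtColor(cv2.resize(T0[115:225,270:390],None,fx=4,fy=4,interpolation=cv2.INTER_CUBIC),cv2.COLOR_BGR2HSV)
c=max(cv2.findContours((h[...,1]<110).astype(np.uint8),0,1)[0],key=cv2.contourArea).reshape(-1,2)
L=loc(plane(T,(c+.5)/4-.5+[270,115],12));print("outline",L.min(0),L.max(0))
near=L[(abs(L[:,1])<90)&(L[:,0]<0)];print("near edge",np.median(near[:,0]))
# grey profile along bed x, at y=0 +-, first frame & now, z=30
g=lambda img,x,y:[int(cv2.remap(cv2.cvtColor(img,6),*[np.float32([[q]]) for q in px],1)[0,0]) for px in []]
K=np.array([[T["fx"],0,T["cx"]],[0,T["fy"],T["cy"]],[0,0,1]]);Ri=R.from_euler("xyz",T["attitude"]).inv()
def prof(img,y,z,xs):
    P=np.c_[np.array([509,22.8])+np.outer(xs,ex)+y*ey,np.full(len(xs),z)]
    q=cv2.projectPoints(Ri.apply(P-T["xyz"]),np.zeros(3),np.zeros(3),K,np.array([T["k1"],0,0,0]))[0][:,0].astype(np.float32)
    return cv2.remap(cv2.cvtColor(img,6),q[None,:,0],q[None,:,1],1)[0]
xs=np.arange(-72,64,4.)
for y in(-45,0,45):print("start y",y,list(zip(xs.astype(int),prof(T0,y,30,xs))))
print(r.sense()["eef_pos"])
E
```

```text
bolts [[ 141.9  110.8]
 [ -53.5 -112.7]
 [ -53.1  111.5]]
outline [ -63.5 -125.2] [163.8 123.9]
near edge -62.88551625693583
start y -45 [(np.int64(-72), np.uint8(103)), (np.int64(-68), np.uint8(100)), (np.int64(-64), np.uint8(92)), (np.int64(-60), np.uint8(94)), (np.int64(-56), np.uint8(95)), (np.int64(-52), np.uint8(95)), (np.int64(-48), np.uint8(102)), (np.int64(-44), np.uint8(142)), (np.int64(-40), np.uint8(179)), (np.int64(-36), np.uint8(187)), (np.int64(-32), np.uint8(187)), (np.int64(-28), np.uint8(187)), (np.int64(-24), np.uint8(187)), (np.int64(-20), np.uint8(186)), (np.int64(-16), np.uint8(178)), (np.int64(-12), np.uint8(166)), (np.int64(-8), np.uint8(159)), (np.int64(-4), np.uint8(158)), (np.int64(0), np.uint8(160)), (np.int64(4), np.uint8(160)), (np.int64(8), np.uint8(159)), (np.int64(12), np.uint8(162)), (np.int64(16), np.uint8(174)), (np.int64(20), np.uint8(184)), (np.int64(24), np.uint8(187)), (np.int64(28), np.uint8(187)), (np.int64(32), np.uint8(187)), (np.int64(36), np.uint8(187)), (np.int64(40), np.uint8(185)), (np.int64(44), np.uint8(166)), (np.int64(48), np.uint8
[... 1562 characters left out ...]
 (np.int64(-24), np.uint8(187)), (np.int64(-20), np.uint8(186)), (np.int64(-16), np.uint8(181)), (np.int64(-12), np.uint8(170)), (np.int64(-8), np.uint8(167)), (np.int64(-4), np.uint8(169)), (np.int64(0), np.uint8(170)), (np.int64(4), np.uint8(167)), (np.int64(8), np.uint8(168)), (np.int64(12), np.uint8(171)), (np.int64(16), np.uint8(179)), (np.int64(20), np.uint8(185)), (np.int64(24), np.uint8(187)), (np.int64(28), np.uint8(187)), (np.int64(32), np.uint8(187)), (np.int64(36), np.uint8(187)), (np.int64(40), np.uint8(185)), (np.int64(44), np.uint8(169)), (np.int64(48), np.uint8(125)), (np.int64(52), np.uint8(96)), (np.int64(56), np.uint8(92)), (np.int64(60), np.uint8(91))]
[508.4  21.8  44.5]
```

The stop is rigid at the same point, but 64.7 mm of travel is ambiguous: the carriage may have started about 5 mm in, or something may be jamming it. I'll settle this by hooking the shut fingers behind the tab, drawing the carriage out to its outer stop, and comparing.

Call:
send_rows(targets=[0.012,0,0,0,0,0,-1,0.015,0,-0.03,0,0,0,-1,0.01,0,-0.055,0,0,0,-1,-0.015,0.023,-0.055,0,0,0,-1,-0.0285,0.023,-0.055,0,0,0,-1,-0.0285,0.023,-0.055,0,0,0,-1,-0.0285,0.023,-0.03,0,0,0,-1,-0.0285,0.023,-0.015,0,0,0,-1,-0.0285,0.023,-0.008,0,0,0,-1,-0.0285,0.023,-0.004,0,0,0,-1,-0.0285,0.023,0,0,0,0,-1,-0.0285,0.023,0,0,0,0,-1])

```text
clock: 14.23
eef_pos: [545.6, 37.1, 43.8]
tcp_rot: [-3.141, -0.001, 2.926]
contact_force: [-0.9, 0.0, 0.4]
opening: 0.005
grasp_force: 0.0
```

Call:
send_rows(targets=[0.004,0,0,0,0,0,-1,0.009,0,0,0,0,0,-1,0.014,0,0,0,0,0,-1,0.019,0,0,0,0,0,-1,0.025,0,0,0,0,0,-1,0.031,0,0,0,0,0,-1,0.037,0,0,0,0,0,-1,0.043,0,0,0,0,0,-1,0.049,0,0,0,0,0,-1,0.054,0,0,0,0,0,-1,0.058,0,0,0,0,0,-1,0.06,0,0,0,0,0,-1])

```text
clock: 15.23
eef_pos: [487.0, 50.2, 43.8]
tcp_rot: [-3.142, -0.001, 2.926]
contact_force: [2.3, -0.2, 1.5]
opening: -0.001
grasp_force: 1.6
```

Call:
send_rows(targets=[0.003,0,0,0,0,0,-1,0.006,0,0,0,0,0,-1,0.007,0,0,0,0,0,-1,0.008,0,0,0,0,0,-1])

```text
clock: 15.57
eef_pos: [479.8, 51.8, 43.8]
tcp_rot: [-3.142, -0.0, 2.926]
contact_force: [2.8, 0.1, 0.1]
opening: -0.0
grasp_force: 1.5
```

Call:
send_rows(targets=[0.001,0,0,0,0,0,-1,0.002,0,0,0,0,0,-1,0.003,0,0,0,0,0,-1])

```text
clock: 15.82
eef_pos: [478.0, 52.2, 43.9]
tcp_rot: [3.141, 0.002, 2.926]
contact_force: [9.4, -4.9, -6.1]
opening: 0.004
grasp_force: 4.8
```

Call:
send_rows(targets=[0.001,0,0,0,0,0,-1,0.002,0,0,0,0,0,-1,0.003,0,0,0,0,0,-1])

```text
clock: 16.07
eef_pos: [478.0, 52.4, 44.2]
tcp_rot: [3.141, 0.007, 2.927]
contact_force: [18.6, -9.9, -15.2]
opening: -0.001
grasp_force: 9.9
```

Call:
send_rows(targets=[-0.008,0,0,0,0,0,-1,-0.008,0,-0.03,0,0,0,-1,-0.008,0,-0.06,0,0,0,-1,0.03,-0.01,-0.07,0,0,0,-1,0.065,-0.023,-0.07,0,0,0,-1,0.065,-0.023,-0.07,0,0,0,-1])

```text
clock: 16.57
eef_pos: [396.6, 43.5, 112.7]
tcp_rot: [-3.139, -0.009, 2.926]
contact_force: [-0.9, -0.0, -1.5]
opening: -0.003
grasp_force: 0.0
```

```bash
cat > m.py <<'E'
from rig import r,cams
from h import *
np.set_printoptions(precision=2,suppress=True)
T,S=cams.grab_frame("top"),cams.grab_frame("side")
def cen(img,u,v,w=2):
    g=cv2.cvtColor(img,cv2.COLOR_BGR2GRAY).astype(np.float32)
    for _ in range(8):
        p=cv2.getRectSubPix(g,(2*w+1,2*w+1),(float(u),float(v)));d=np.clip(p.max()-10-p,0,None)
        yy,xx=np.mgrid[-w:w+1,-w:w+1];u+=.7*(d*xx).sum()/d.sum();v+=.7*(d*yy).sum()/d.sum()
    return np.array([u,v])
yaw=-.215;ex=np.array([np.cos(yaw),np.sin(yaw)]);ey=np.array([-ex[1],ex[0]])
def holes(t,s):
    for n,f,p in(("top",T,t),("side",S,s)):
        q=[cen(f["color"],*x) for x in p];P=plane(f,q,36)[:,:2]-[509,22.8];print(n,np.array(q).ravel(),"bed x",P@ex,"y",P@ey)
E
python3 - <<'E'
from m import *
print(r.sense()["eef_pos"])
holes([(306.1,179.3),(344.9,188.2)],[(324.5,210.6),(341.5,238.2)])
T["color"],S["color"]=cv2.imread("pics/T4.png"),cv2.imread("pics/S4.png")
holes([(306.1,178.9),(344.9,187.7)],[(325.1,210.3),(342.1,237.9)])
E
```

```text
[403.44  44.23 113.68]
top [306.02 181.18 344.88 189.52] bed x [-4.01 -4.06] y [ 59.37 -60.48]
side [323.65 210.67 340.39 238.82] bed x [-5.61 -5.54] y [ 60.73 -59.75]
top [306.28 179.62 345.04 187.78] bed x [0.78 1.19] y [ 59.6  -59.86]
side [325.27 210.3  342.03 238.21] bed x [-0.37 -0.15] y [ 60.09 -59.62]
```

The carriage now sits 5.2 mm further out than it started. Total travel is therefore 70 mm, and the first push did reach home. The plate is still on the pins. Push home again.

Call:
send_rows(targets=[0,0,0.035,0,0,0,-1,0,0,0.06,0,0,0,-1,0,0,0.069,0,0,0,-1,-0.015,0,0.069,0,0,0,-1,-0.025,0,0.069,0,0,0,-1,-0.031,0,0.069,0,0,0,-1,-0.037,0,0.069,0,0,0,-1,-0.044,0,0.069,0,0,0,-1,-0.051,0,0.069,0,0,0,-1,-0.058,0,0.069,0,0,0,-1,-0.065,0,0.069,0,0,0,-1,-0.072,0,0.069,0,0,0,-1])

```text
clock: 17.67
eef_pos: [476.6, 28.9, 45.1]
tcp_rot: [3.142, 0.0, 2.926]
contact_force: [-2.8, 2.1, 2.3]
opening: 0.0
grasp_force: 1.8
```

Call:
send_rows(targets=[-0.006,0,0,0,0,0,-1,-0.012,0,0,0,0,0,-1,-0.018,0,0,0,0,0,-1,-0.024,0,0,0,0,0,-1,-0.029,0,0,0,0,0,-1,-0.032,0,0,0,0,0,-1,-0.034,0,0,0,0,0,-1,-0.035,0,0,0,0,0,-1])

```text
clock: 18.33
eef_pos: [508.3, 21.7, 44.5]
tcp_rot: [-3.141, -0.004, 2.925]
contact_force: [-11.1, 4.8, 9.8]
opening: -0.002
grasp_force: 6.0
```

Call:
send_rows(targets=[-0.0015,0,0,0,0,0,-1,-0.0015,0,0,0,0,0,-1,0.01,0,0,0,0,0,-1,0.025,0,-0.04,0,0,0,-1,0.025,0,-0.08,0,0,0,-1,0.025,0,-0.12,0,0,0,-1,0.025,-0.01,-0.16,0,0,0,-1,0,-0.04,-0.175,0,0,0,-1,-0.035,-0.06,-0.175,0,0,0,-1,-0.07,-0.071,-0.175,0,0,0,-1,-0.1,-0.071,-0.175,0,0,0,-1,-0.1,-0.071,-0.175,0,0,0,-1])

```text
clock: 19.33
eef_pos: [598.0, -71.4, 220.4]
tcp_rot: [3.142, 0.006, 2.924]
contact_force: [-1.0, 0.1, 0.1]
opening: -0.001
grasp_force: 0.0
```

Call:
send_rows(targets=[0,0,0,0,0,0,-1,0,0,0,0,0,0,-1,0,0,0,0,0,0,-1])

```text
clock: 19.58
eef_pos: [591.6, -68.8, 219.7]
tcp_rot: [-3.141, -0.001, 2.926]
contact_force: [-0.7, 0.2, 0.3]
opening: 0.001
grasp_force: 0.0
```

```bash
python3 - <<'E'
from m import *
e=r.sense()["eef_pos"];P=e[:2]-[509,22.8];print(e,"bed",P@ex,P@ey)
# pad in side view, unoccluded in first frame: black blob
for n,f,fn,u,v in(("top",T,"pics/top0.png",361,148),("side",S,"pics/side0.png",380,199)):
    g=cv2.resize(cv2.cvtColor(cv2.imread(fn),6)[v-14:v+14,u-14:u+14],None,fx=4,fy=4,interpolation=cv2.INTER_CUBIC)
    nn,l,st,c=cv2.connectedComponentsWithStats((g<60).astype(np.uint8));i=1+st[1:,4].argmax()
    q=(c[i]+.5)/4-.5+[u-14,v-14];w=plane(f,[q],170)[0];print(n,st[i],q,w,(w[:2]-[509,22.8])@ex,(w[:2]-[509,22.8])@ey)
holes([(310.7,158.5),(349.7,166.7)],[(343.9,204.1),(361.7,231.3)])
E
```

```text
[591.85 -68.7  219.98] bed 100.46078602556899 -71.71735778823427
top [   0   29   82   71 2990] [358.72 149.34] [592.24 -65.8  170.  ] 100.22235397045115 -68.8055747873024
side [  26   45   62   32 1291] [379.97 199.77] [594.99 -70.62 170.  ] 103.94503313520293 -72.92307446233465
top [310.81 158.89    nan    nan] bed x [65.19   nan] y [59.52   nan]
side [343.92 204.01 360.53 228.13] bed x [64.33 67.21] y [ 60.81 -47.37]m.py:9: RuntimeWarning: invalid value encountered in scalar divide
  yy,xx=np.mgrid[-w:w+1,-w:w+1];u+=.7*(d*xx).sum()/d.sum();v+=.7*(d*yy).sum()/d.sum()
```

Carriage confirmed home (+65 from the start point, 70 overall). The tool is over the pad at bed (100.5,−71.7), 220 mm high. Begin the press.

Call:
send_rows(targets=[-0.0015,-0.001,0.02,0,0,0,-1,-0.0015,-0.001,0.034,0,0,0,-1,-0.0015,-0.002,0.043,0,0,0,-1,-0.0015,-0.005,0.05,0,0,0,-1,-0.0015,-0.01,0.058,0,0,0,-1,-0.0015,-0.015,0.067,0,0,0,-1,-0.0015,-0.02,0.075,0,0,0,-1,-0.0015,-0.0246,0.085,0,0,0,-1])

```text
clock: 20.35
eef_pos: [589.0, -94.1, 134.6]
tcp_rot: [3.141, 0.001, 2.926]
contact_force: [-1.5, 1.9, 2.1]
opening: -0.003
grasp_force: 1.1
```

Call:
send_rows(targets=[0,-0.004,0.0095,0,0,0,-1,0,-0.008,0.019,0,0,0,-1,0,-0.011,0.029,0,0,0,-1,0,-0.0138,0.0385,0,0,0,-1,0,-0.016,0.0485,0,0,0,-1,0,-0.0178,0.0586,0,0,0,-1,0,-0.0178,0.0586,0,0,0,-1])

```text
clock: 20.93
eef_pos: [584.5, -111.2, 74.3]
tcp_rot: [-3.141, -0.001, 2.926]
contact_force: [0.5, 1.4, 2.1]
opening: -0.0
grasp_force: 1.1
```

```bash
python3 - <<'E'
from m import *
s=r.sense();e=s["eef_pos"];P=e[:2]-[509,22.8];print(e,"bed",P@ex,P@ey,s["contact_force"])
def c_(i,u,v,w,h,k): return cv2.resize(i[v-h:v+h,u-w:u+w],None,fx=k,fy=k,interpolation=cv2.INTER_CUBIC)
cv2.imwrite("pics/g6.png",c_(S["color"],365,215,50,45,8)[:600])
E
```

```text
[ 584.62 -110.98   75.68] bed 102.42585176235214 -114.57019670648012 [-1.2   0.59  2.95]
```

View pics/g6.png

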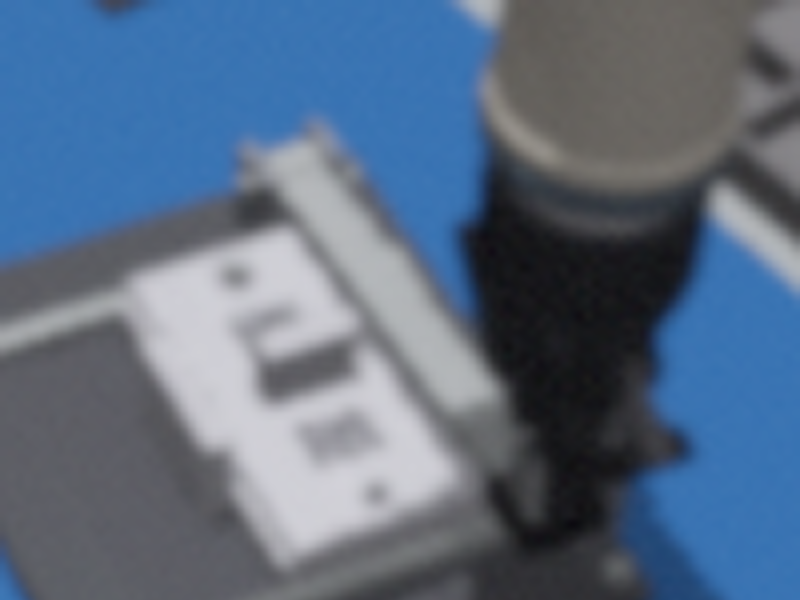

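The side view shows the bar nearly level over the plate's far edge. The fingers are on the pad at about (560,520), and the plate sits flat with both holes visible. Continue down to the catch.

Call:
send_rows(targets=[0,-0.001,0.005,0,0,0,-1,0,-0.0015,0.01,0,0,0,-1,0,-0.002,0.014,0,0,0,-1,0,-0.002,0.018,0,0,0,-1,0,-0.002,0.02,0,0,0,-1,0,-0.002,0.02,0,0,0,-1])

```text
clock: 21.53
eef_pos: [584.7, -113.0, 56.1]
tcp_rot: [-3.141, 0.0, 2.926]
contact_force: [-1.4, 0.7, 4.1]
opening: -0.004
grasp_force: 1.7
```

Call:
send_rows(targets=[0,0,0.0015,0,0,0,-1,0,0,0.003,0,0,0,-1,0,0,0.003,0,0,0,-1])

```text
clock: 21.78
eef_pos: [584.7, -113.1, 53.2]
tcp_rot: [-3.141, 0.0, 2.926]
contact_force: [-1.3, 0.0, 3.8]
opening: -0.001
grasp_force: 1.8
```

Call:
send_rows(targets=[0,0,0.001,0,0,0,-1,0,0,0.002,0,0,0,-1,0,0,0.003,0,0,0,-1,0,0,0.003,0,0,0,-1])

```text
clock: 22.12
eef_pos: [584.7, -113.1, 50.7]
tcp_rot: [-3.141, 0.0, 2.926]
contact_force: [-3.0, -0.7, 10.1]
opening: -0.001
grasp_force: 5.4
```

Call:
send_rows(targets=[0,0,0.0015,0,0,0,-1,0,0,0.003,0,0,0,-1,0,0,0.003,0,0,0,-1])

```text
clock: 22.37
eef_pos: [584.8, -113.2, 49.0]
tcp_rot: [-3.141, 0.0, 2.926]
contact_force: [-8.5, -0.5, 27.2]
opening: -0.007
grasp_force: 13.2
```

The lower stop is reached (27 N). Rise straight up and away.

Call:
send_rows(targets=[0,0,-0.004,0,0,0,-1,0,0,-0.01,0,0,0,-1,0,0,-0.03,0,0,0,-1,0,0,-0.07,0,0,0,-1,0,0,-0.11,0,0,0,-1,0,0,-0.15,0,0,0,-1,0.04,0,-0.18,0,0,0,-1,0.08,0,-0.18,0,0,0,-1,0.12,0,-0.18,0,0,0,-1,0.16,0,-0.18,0,0,0,-1,0.2,0,-0.18,0,0,0,-1,0.23,0,-0.18,0,0,0,-1])

```text
clock: 23.37
eef_pos: [356.4, -62.8, 226.5]
tcp_rot: [3.141, -0.002, 2.926]
contact_force: [-0.1, -0.4, -0.2]
opening: -0.0
grasp_force: 0.0
```

```bash
python3 - <<'E'
from m import *
s=r.sense();print(s["clock"],s["eef_pos"],s["contact_force"])
holes([(310.7,158.5),(349.7,166.7)],[(343.9,204.1),(361.7,231.3)])
# pad blob where the level bar puts it: bed (105,-116), z 56
for n,f in(("top",T),("side",S)):
    K=np.array([[f["fx"],0,f["cx"]],[0,f["fy"],f["cy"]],[0,0,1]]);W=np.r_[np.array([509,22.8])+105*ex-116*ey,56]
    u,v=cv2.projectPoints(R.from_euler("xyz",f["attitude"]).inv().apply([W-f["xyz"]]),np.zeros(3),np.zeros(3),K,np.array([f["k1"],0,0,0]))[0].ravel().round().astype(int)
    g=cv2.resize(cv2.cvtColor(f["color"],6)[v-14:v+14,u-14:u+14],None,fx=4,fy=4,interpolation=cv2.INTER_CUBIC)
    nn,l,st,c=cv2.connectedComponentsWithStats((g<42).astype(np.uint8));i=1+st[1:,4].argmax()
    q=(c[i]+.5)/4-.5+[u-14,v-14];w=plane(f,[q],54)[0];P=w[:2]-[509,22.8];print(n,(u,v),st[i],q,"bed",P@ex,P@ey)
    if n=="top":t=q
print(tri(T,[t],S,[q]))
cv2.imwrite("pics/end.png",S["color"])
E
```

```text
23.4667 [355.21 -62.55 226.54] [0.62 0.26 0.63]
top [310.82 158.89 349.65 166.83] bed x [65.2  66.23] y [ 59.5  -60.36]
side [343.92 204.01 361.6  231.37] bed x [64.3  64.44] y [ 60.8  -59.73]
top (np.int64(371), np.int64(157)) [ 31  73  31   9 146] [368.25 162.04] bed 89.50679717602617 -110.86899687004883
side (np.int64(384), np.int64(237)) [  25   35   53   50 1746] [382.24 237.66] bed 100.48878192187092 -116.75063422873431
[[ 578.06 -108.56   51.89   12.24]]
```

```bash
python3 - <<'E'
from m import *
g=cv2.resize(cv2.cvtColor(T["color"],6)[143:171,357:385],None,fx=4,fy=4,interpolation=cv2.INTER_CUBIC)
nn,l,st,c=cv2.connectedComponentsWithStats((g<65).astype(np.uint8));i=1+st[1:,4].argmax();q=(c[i]+.5)/4-.5+[357,143]
P=plane(T,[q],55)[0,:2]-[509,22.8];print(st[i],q,P@ex,P@ey)
t=[cen(T["color"],310.8,158.9),cen(T["color"],349.7,166.8)];s=[cen(S["color"],343.9,204),cen(S["color"],361.6,231.4)]
print(tri(T,t,S,s))
d=cv2.absdiff(cv2.imread("pics/side0.png"),S["color"]).max(2);m=(cv2.medianBlur(d,5)>50).astype(np.uint8)
for b in cv2.connectedComponentsWithStats(m)[2][1:]:
    if b[4]>25:print("changed",b)
E
```

```text
[  23   28   52   59 2134] [369.22 157.18] 104.25045072305545 -110.62435129267271
[[584.77  67.36  37.02   1.19]
 [560.   -49.79  36.12   1.85]]
changed [    0     0   312   377 40123]
changed [  0  35   9  29 158]
changed [155  52   7   7  28]
changed [ 269   99   80  149 4735]
changed [295 111   7   9  45]
changed [ 170  171   57  112 2192]
changed [163 180  12   8  40]
changed [337 192  46  46 943]
changed [361 192  27  12 175]
changed [173 238  18  33 328]
changed [ 231  258  116   81 3557]
changed [137 286  47  24 767]
changed [138 312  34   7 102]
changed [170 343  50  29 536]
changed [212 347  14  13  80]
```

The pad stays down at its level position in both views. The plate is seated (hole z about 36) and the carriage is home, so I'll hand in.

```bash
python3 -c "
from rig import r
print(r.sign_off())"
```

```text
the job is handed in; nothing more can be done
None
```

The job is handed in at about 23.5 s of the 67 s: the two-hole plate lies flush on its pins, the carriage is home, and the bar stays down on its catch; I also drew the carriage back to its outer stop once, plate on, to confirm its full 70 mm travel, then pushed it home again before pressing the bar.

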